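# Close and bolt the tube incubator

## Robot

A 6-joint arm with a two-finger parallel gripper is mounted at the origin on the work surface. World frame = base frame: x ahead of the robot, y to its left, z up, the work surface at z = 0. Lengths are in mm, angles in degrees, forces in N, time in s.
With the tool pointing down it reaches from about 300 to 850 mm from the base axis. Payload 4.2 kg.
Tool frame: the origin (TCP) lies at the very end of the fingers, on their centre line; the grasp point (between the pads) lies 19 mm behind it; z points along the fingers, y is the direction in which the jaws open and shut (so a half turn about z gives the same grasp; the last joint's range is limited). The gripper opens to 91 mm and grips with 3 to 60 N. Pads are 32 mm wide; open, the fingers measure 118 mm over their backs; the gripper's body (76 mm by 178 mm) begins 60 mm behind the grasp point.
Start: joints at [69.901, 18.312, 89.639, -0, 72.044, -1.146], TCP at [186.763, 543.841, 213.976] pointing down, gripper open.
Joint ranges: [-177.97, 177.97], [-48.28, 115.42], [12.27, 149.76], [-77.06, 257.06], [2.81, 150.46], [-146.56, 146.56]. Speed limits (degrees/s): [147.25, 147.25, 180, 180, 180, 180].

## Interface

Orientations are given as [roll, pitch, yaw] about the fixed x, y, z axes, in that order (R = Rz(yaw) Ry(pitch) Rx(roll)).
In Python, from workcell import * gives the robot as it stands. The module is installed in compiled form; this text tells all that it offers.
- The arm moves only by the tool servo_tool, never from a script. Its argument "plan" is a list that holds one entry, the list of rows, each a list of 7 numbers: the shift along the tool's x, y, z in mm, then the turn, a rotation vector about the tool's x, y, z in rad, then the opening, from 0 (shut) to 1 (fully open). A call has 1 to 20 rows; each row is the pose to reach, as a shift and turn from the pose commanded when the call began, along the tool's axes at that moment; what a row does not reach only later rows make up. A row lasts 1/10 s, in which the tool goes at most 50 mm and 8.59 degrees, less where a joint would pass 70% of its speed; a pose out of reach is approached as far as the arm can. A call with a gripper value outside its range is refused whole. The fingers move at their own pace and stop on an object; "squeeze" is the grip in N (left out, the last holds). Time passes only in rows, so rows that repeat a pose let the fingers close. It gives the time, the measured TCP pose, the force and the opening at its end, in the units of the state.
- state(): the state, without advancing time (a new reading comes with each control period).
- grab_frame(name): name is "scene" or "top" or "wrist"; returns a dict with "color" (400x640x3 uint8, red, green, blue), "range_z" (400x640 float32, mm along the optical axis (not along the pixel's ray), 0 where there is no reading), "fx", "fy", "cx", "cy" (pixels), "rvec" (rotation vector, rad) and "tvec" (3), from world to camera coordinates, as OpenCV has them; the wrist camera has in their place "tool_from_camera" (4x4, takes a point from camera to tool coordinates, whose origin is the TCP and whose axes are the flange's). Camera axes: x right, y down, z forward; pixel columns grow to the right and rows downward; lengths in mm; the calibration is good to about 2 mm. A picture is of the moment at which its call begins: read the wrist's pose just before it.
- job_done(): hands the job in, once; it reports no verdict.
The state is a dict: "time_s": time; "qpos": joint angles; "qvel": joint speeds; "effort": joint torques, N m; "ee_pos": TCP position; "ee_rot": TCP orientation; "force": force on the tool from outside, world axes, zero at the start; "torque": the same for the moment, N m; "gripper_width": finger opening in mm.
Only numpy, scipy, OpenCV 4.12 (cv2) and the standard library are available. Lean on these libraries where they do the work, as an engineer would, in place of code of your own. Each camera call takes 0.05 s, during which the arm holds its last target.

## Task

The bench-top tube incubator has been left open: push its hinged lid fully shut with the fingertips, gently and without slamming it, and only then push the slide bolt beside the lid fully home so that it locks the lid. Only push: do not lift or tip the incubator or shove it along the bench, and leave the rack, bottle, jar and pipette around it alone. Finish with the lid shut, the bolt home and the hand clear.

Things in the scene. Friction and masses are not known exactly. Their poses are not given: they have to be found in the camera images.
- incubator: White bench-top tube incubator, 200 x 200 mm, rim and bolt ledge 90 mm high, 3 to 4.6 kg, standing loose on rubber feet: some 15 N sideways may slide it. Origin: centre of its underside, on the bench; z up. Its lid is hinged along the top of its +y side; the slide bolt runs along a flat ledge (y -100 to -58 mm) on top of its -y side; its control panel faces -x. Six-by-five tube block with capped tubes inside, all below the rim.
- lid (a joint): Hinge angle of the lid in rad: 0 shut (flat on the rim), grows as it opens, stands open at 1.05 to 1.6 (1.57 is upright). The hinge is stiff: the lid stays at any angle and needs about 1 to 3 N near its free edge to move.
- lid_hinge (a point): Middle of the lid's hinge line, fixed on the incubator at (0, 95, 92) mm of its frame; the hinge line runs along the incubator's x. This is the lower (inner) face of the lid.
- lid_middle (a point): Middle of the lid's outer (upper) face; moves with the lid. The lid is a plate 190 mm along the hinge, 153 mm from hinge to free edge, 12 mm thick, white frame with a clear window (solid to touch); when shut it covers y +95 to -58 mm of the incubator and its top is 104 mm above the bench. A steel keeper eye, 15 mm wide, stands out 36 mm from its free edge at x +42 mm, top 113 mm above the bench when shut, and swings over the bolt ledge.
- bolt (a joint): Travel of the slide bolt in m: 0 fully drawn, 0.045 fully home (end stop), moving along the incubator's +x; starts at 0 to 0.010. Needs about 2 to 4 N, stays where it is left.
- bolt_knob (a point): Top centre of the bolt's upright black thumb knob: a post 16 mm in diameter from the ledge up to 133 mm above the bench, at y -80 mm of the incubator's frame and x -45 mm + travel. Its foot is a block 18 mm long, up to 104 mm above the bench. Ahead of it (+x), at x +12 to +20 mm, stands a steel guide arch up to 110 mm above the bench.
- rack: Loose mauve tube rack, 85 x 125 x 28 mm (tube tops 41 mm high), beside the hinge side of the incubator; origin under its centre. Leave alone.
- bottle: Loose amber bottle, 48 mm in diameter, 105 mm high, behind the incubator (+x); origin under its centre. Leave alone.
- jar: Loose white jar, 56 mm in diameter, 65 mm high, behind the incubator (+x); origin under its centre. Leave alone.
- pipette: Loose pipette lying along its x, 260 mm long (x -102 to +160 mm), 40 mm wide, 26 mm high, on the bolt side of the incubator; origin under its body. Leave alone.

How it is judged (in metres and radians):
On the way, in this order (a step that is already met when the one before it is completed fails the run):
1. the lid is pushed shut (value of joint lid below 0.03 rad), for 0.2 s.
2. then, with the lid shut, the bolt is pushed home (value of joint bolt above 0.04 m and value of joint lid below 0.03 rad), for 0.2 s.
At the end, for the whole second after the job is handed in: Lid shut to within 0.03 rad, bolt at least 40 mm along its 45 mm travel, the incubator level, at rest and within 30 mm of where it stood, and rack, bottle, jar and pipette within 25 mm of where they stood (all of step 2 and distance of incubator from where it was at the start of the episode below 0.03 m and angle between incubator's own z axis and vertical below 0.03 rad and linear speed of incubator below 0.01 m/s and distance of each of rack, bottle, jar, pipette from where it was at the start of the episode below 0.025 m); the robot touches nothing.
It fails at once if the lid is slammed (closing faster than 3.5 rad/s) (velocity of joint lid below -3.5 rad/s).
It fails at once if the bolt is pushed past 25 mm while the lid is still more than 0.12 rad open (value of joint bolt above 0.025 m and value of joint lid above 0.12 rad).
It fails at once if the incubator is lifted or tipped, or shoved more than 30 mm (distance of incubator from where it was at the start of the episode above 0.03 m or height (world z) of incubator above 0.008 m or angle between incubator's own z axis and vertical above 0.06 rad).
It fails at once if the rack, bottle, jar or pipette is moved more than 25 mm or lifted (distance of any of rack, bottle, jar, pipette from where it was at the start of the episode above 0.025 m or height (world z) of any of rack, bottle, jar, pipette above 0.012 m).
It also fails if it takes over 51 s, if anything falls off the work surface, if the arm or the gripper's body presses on something with over 40 N, if the wrist force passes 120 N, or if a joint passes its speed limit or range.

## Working session

There is one attempt and no reset: what is moved stays moved. The work goes in short steps, Python scripts to look and compute and a tool call to move; the robot and the scene stay as the last step left them, time stands still between calls to the robot, and variables do not carry over. Pictures are saved under pics/ and viewed, and the job is handed in when it is done.

Besides the shell and the picture viewer there is one more tool, called after "Request:" in YAML: its name, and indented under it one key for each argument. servo_tool: Moves the arm, as the interface text tells. Its arguments: {"type":"object","properties":{"plan":{"type":"array"},"squeeze":{"type":"number"}},"required":["plan"]}

```bash
mkdir -p pics; cat > h.py <<'E'
from workcell import *
import numpy as np, cv2
from scipy.spatial.transform import Rotation as R
def pw(f,u,v,z=None):
    d=f["range_z"][int(v),int(u)] if z is None else z
    c=np.array([(u-f["cx"])/f["fx"]*d,(v-f["cy"])/f["fy"]*d,d])
    M=cv2.Rodrigues(np.array(f["rvec"],float))[0]
    return M.T@(c-np.array(f["tvec"],float).ravel())
def cloud(f):
    d=f["range_z"].astype(float);v,u=np.mgrid[0:400,0:640]
    c=np.stack([(u-f["cx"])/f["fx"]*d,(v-f["cy"])/f["fy"]*d,d],-1)
    M=cv2.Rodrigues(np.array(f["rvec"],float))[0]
    p=(c-np.array(f["tvec"],float).ravel())@M
    p[d==0]=np.nan
    return p
E
python3 - <<'E'
from h import *
import pickle
print(state())
for n in("scene","top"):
    f=grab_frame(n);pickle.dump(f,open(n+".pkl","wb"))
    cv2.imwrite(f"pics/{n}0.png",f["color"][...,::-1])
E
```

```text
{'time_s': 0.0, 'qpos': array([ 6.98987988e+01,  1.83494664e+01,  8.97069557e+01, -8.64500403e-04,
        7.20422326e+01, -1.14670583e+00]), 'qvel': array([ 0.05766589, -0.04442032, -0.04663193, -0.0067593 ,  0.02189447,
        0.0651423 ]), 'effort': array([ 4.45203914e-04, -4.12471569e+01, -2.31972420e+01,  7.29676802e-02,
        4.59592079e-02, -1.48120521e-04]), 'ee_pos': array([186.60774274, 543.3439007 , 213.13834655]), 'ee_rot': array([-1.79901349e+02, -1.15255905e-03,  1.61045771e+02]), 'force': array([-0.66340387, -0.21244816, -0.62783459]), 'torque': array([-0.00882547, -0.02563876,  0.03289876]), 'gripper_width': 91.09418642880736}
```

View pics/scene0.png

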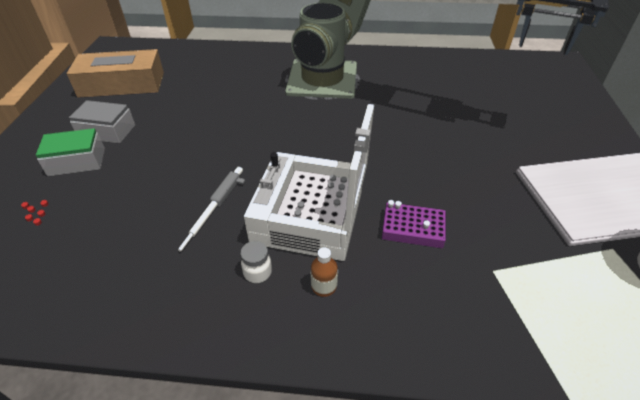

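View pics/top0.png

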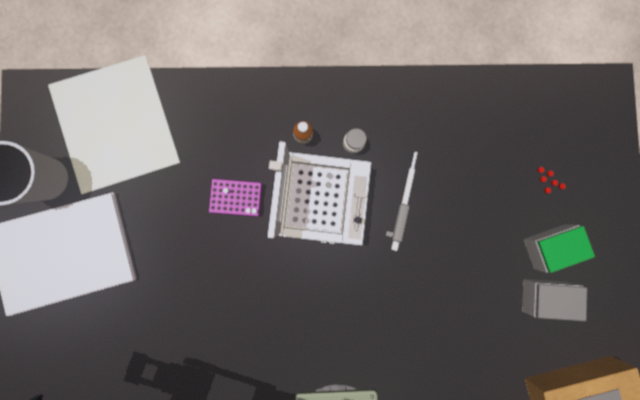

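The lid stands near upright: in the top view it is a bar around (277,190). The bolt knob is at about (358,220), the rack at (235,197), and the bottle and jar at the +x side. I'll enlarge the incubator and measure it.

```bash
python3 - <<'E'
from h import *
import pickle
f=pickle.load(open("top.pkl","rb"))
c=f["color"][120:270,190:430,::-1]
cv2.imwrite("pics/topcrop.png",cv2.resize(c,None,fx=3.3,fy=3.3,interpolation=cv2.INTER_CUBIC))
s=pickle.load(open("scene.pkl","rb"))
c=s["color"][90:270,230:400,::-1]
cv2.imwrite("pics/scenecrop.png",cv2.resize(c,None,fx=3.3,fy=3.3,interpolation=cv2.INTER_CUBIC))
p=cloud(f)
print(f["fx"],[np.round(np.array(x).ravel(),3) for x in(f["rvec"],f["tvec"])])
# height map near incubator
z=p[...,2]
m=np.zeros(z.shape,bool);m[145:255,255:380]=1
q=p[m&(abs(z-90)<5)]
r=cv2.minAreaRect(q[:,:2].astype(np.float32));print("rim",len(q),r)
q=p[m&(z>118)]
print("high",len(q),np.round(np.nanmin(q,0)),np.round(np.nanmax(q,0)))
for n,(v,u) in dict(knob=(220,358)).items():
    print(np.round(z[v-5:v+6,u-5:u+6]))
E
```

```text
370.76700970950003 [array([ 2.18 , -2.235,  0.108]), array([ 46.694, 615.419, 938.603])]
rim 2677 ((591.19775390625, 20.114105224609375), (199.7537384033203, 200.2772979736328), 81.9434814453125)
high 1144 [511. -59. 118.] [697. 141. 284.]
[[ 92. 105. 102. 104. 104. 107.  92.  91.  92.  89.  89.]
 [ 93. 104. 104. 117. 127. 133. 132. 106.  93.  91.  89.]
 [ 92. 105. 120. 135. 134. 133. 132. 134.  90.  93.  92.]
 [ 96. 109. 125. 133. 133. 133. 133. 136. 136.  90.  89.]
 [ 98. 117. 132. 134. 134. 132. 137. 131. 132.  88.  89.]
 [103. 112. 128. 135. 131. 132. 134. 131. 134.  93.  90.]
 [106. 106. 123. 133. 134. 135. 135. 133. 134.  92.  90.]
 [105. 105. 106. 127. 133. 133. 135. 134.  92.  92.  91.]
 [ 91.  96. 103. 102. 105. 105. 105.  91.  92.  87.  91.]
 [ 91. 100. 102. 104. 105.  94.  92.  93.  92.  92.  91.]
 [ 91. 101. 105. 103. 106.  90.  93.  91.  92.  91.  90.]]
```

View pics/topcrop.png

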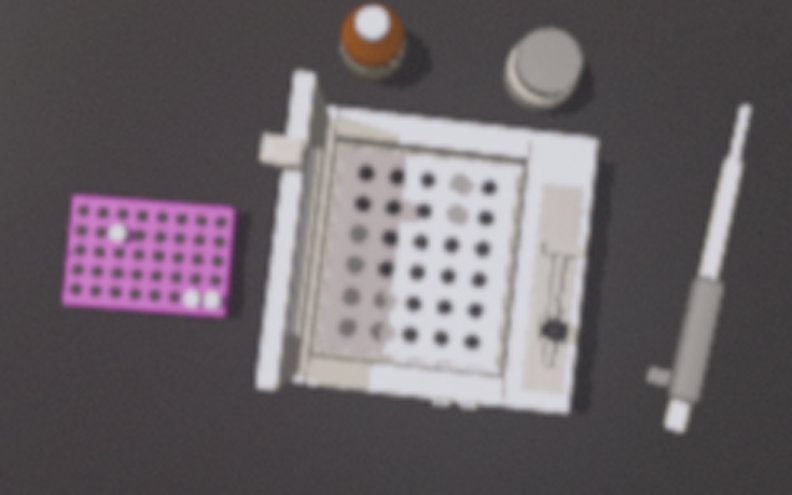

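View pics/scenecrop.png

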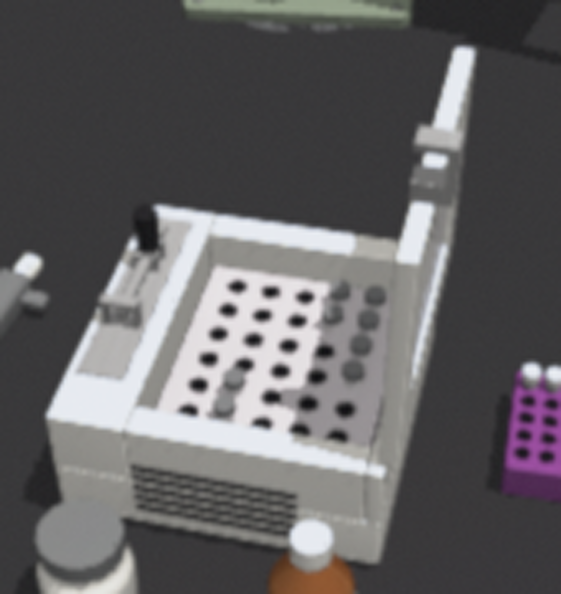

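```bash
cat >> h.py <<'E'
IC=np.array([591.2,20.1,0]); IY=np.radians(-8.06)
IR=R.from_euler('z',IY).as_matrix()
def toI(p): return (p-IC)@IR
def toW(p): return IC+np.asarray(p,float)@IR.T
E
python3 - <<'E'
from h import *
import pickle
for n in("top","scene"):
    f=pickle.load(open(n+".pkl","rb"))
    q=toI(cloud(f).reshape(-1,3))
    box=(abs(q[:,0])<115)
    k=q[box&(abs(q[:,1]+80)<25)&(abs(q[:,0]+40)<30)&(q[:,2]>125)&(q[:,2]<145)]
    print(n,"knob",len(k),np.round(k.mean(0),1),np.round((k.max(0)+k.min(0))/2,1))
    l=q[box&(q[:,1]>60)&(q[:,1]<200)&(q[:,2]>130)]
    print("lid x",np.percentile(l[:,0],[1,99]).round(1),"zmax",np.percentile(l[:,2],[50,99,100]).round(1))
    for z0 in range(130,290,20):
        s=l[(l[:,2]>z0)&(l[:,2]<z0+20)]
        if len(s)>5: print(z0,len(s),np.percentile(s[:,1],[2,50,98]).round(1))
    r=q[box&(abs(q[:,2]-90)<5)&(abs(q[:,1])<115)]
    print("rim",np.percentile(r[:,:2],[.3,99.7],axis=0).round(1))
E
```

```text
top knob 40 [-41.9 -78.7 132.8] [-41.6 -78.7 131. ]
lid x [-92.3  91.9] zmax [244.7 282.8 283.7]
130 66 [96.2 99.3 99.7]
150 67 [ 96.5  99.7 100.1]
170 72 [ 97.  100.  100.4]
190 27 [97.4 97.6 98.5]
210 61 [97.7 98.1 98.4]
230 594 [ 98.2 103.6 110. ]
250 24 [ 97.7 102.8 117.8]
270 101 [ 98.2 109.  119.6]
rim [[-99.7 -99.2]
 [ 99.5  95.6]]
scene knob 54 [-39.9 -80.6 130.9] [-42.  -81.  130.5]
lid x [-91.6  94.9] zmax [243.  281.6 282.8]
130 117 [ 95.  103.2 106.5]
150 110 [ 95.5 103.5 106.8]
170 105 [ 96.2 104.  107.4]
190 79 [ 96.3 103.9 107.8]
210 110 [ 96.7 106.1 108.2]
230 450 [ 96.9 103.5 112.3]
250 128 [ 96.3 107.4 117.9]
270 124 [ 97.  108.4 118.2]
rim [[-100.8 -101. ]
 [ 100.    97.4]]
```

```bash
cat >> h.py <<'E'
def rel(pI,yaw=None,s=None):
    s=s or state(); M=R.from_euler('xyz',s["ee_rot"],degrees=True)
    w=toW(pI); sh=M.as_matrix().T@(w-s["ee_pos"])
    T=R.from_euler('xyz',[180,0,180+np.degrees(IY)],degrees=True)
    return w.round(1),sh.round(1),(M.inv()*T).as_rotvec().round(4)
E
python3 - <<'E'
from h import *
for p in([-10,150,225],[-10,132,225],[-10,95,225]): print(*rel(p))
f=__import__("pickle").load(open("top.pkl","rb"))
q=toI(cloud(f)[170:225,200:265].reshape(-1,3)); k=q[q[:,2]>20];print("rack",k.min(0),k.max(0))
E
```

```text
[602.3 170.  225. ] [-514.5 -218.1  -11.4] [-0.0016 -0.0002 -0.1901]
[599.8 152.2 225. ] [-517.9 -235.8  -11.4] [-0.0016 -0.0002 -0.1901]
[594.6 115.6 225. ] [-524.8 -272.1  -11.4] [-0.0016 -0.0002 -0.1901]
rack [-64.97990563 160.34685716  20.66364051] [ 22.68096128 288.2761697   45.3513147 ]
```

Request:
servo_tool:
  plan:
    - [[-20, -9, -5, 0, 0, -0.02, 0], [-55, -23, -11, 0, 0, -0.05, 0], [-95, -40, -11, 0, 0, -0.08, 0], [-135, -57, -11, 0, 0, -0.11, 0], [-175, -74, -11, 0, 0, -0.14, 0], [-215, -91, -11, 0, 0, -0.17, 0], [-255, -108, -11, 0, 0, -0.19, 0], [-295, -125, -11, 0, 0, -0.19, 0], [-335, -142, -11, 0, 0, -0.19, 0], [-375, -159, -11, 0, 0, -0.19, 0], [-415, -176, -11, 0, 0, -0.19, 0], [-455, -193, -11, 0, 0, -0.19, 0], [-490, -208, -11, 0, 0, -0.19, 0], [-508, -215, -11, 0, 0, -0.19, 0], [-514, -218, -11, 0, 0, -0.19, 0], [-514, -218, -11, 0, 0, -0.19, 0], [-514, -218, -11, 0, 0, -0.19, 0]]

```text
time_s: 1.8
ee_pos: [601.0, 171.8, 224.9]
ee_rot: [180.0, -0.1, 172.0]
force: [-0.7, -0.5, 0.2]
gripper_width: 0.4
```

```bash
python3 - <<'E'
from h import *
s=state();print(s["time_s"],s["ee_pos"],s["ee_rot"],s["force"],s["gripper_width"],toI(s["ee_pos"]))
for p in([-10,150,225],[-10,125,225]): print(*rel(p))
f=grab_frame("scene")
cv2.imwrite("pics/s1.png",cv2.resize(f["color"][20:270,200:500,::-1],None,fx=2.4,fy=2.4))
f=grab_frame("top")
cv2.imwrite("pics/t1.png",cv2.resize(f["color"][100:300,190:430,::-1],None,fx=2.8,fy=2.8))
E
```

```text
1.8 [600.98143409 171.83191006 224.90685196] [ 1.79974353e+02 -6.41558032e-02  1.71997527e+02] [-0.67771854 -0.52639763  0.17389709] 0.36988656245738477 [-11.58952481 151.60452466 224.90685196]
[602.3 170.  225. ] [-1.6 -1.6 -0.1] [ 0.0004 -0.0011  0.001 ]
[598.8 145.3 225. ] [ -1.6 -26.6  -0.1] [ 0.0004 -0.0011  0.001 ]
```

View pics/s1.png

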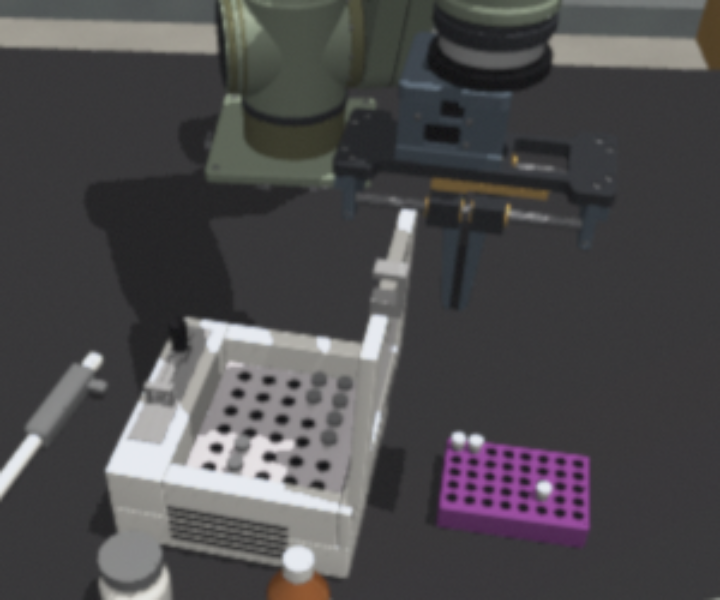

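View pics/t1.png

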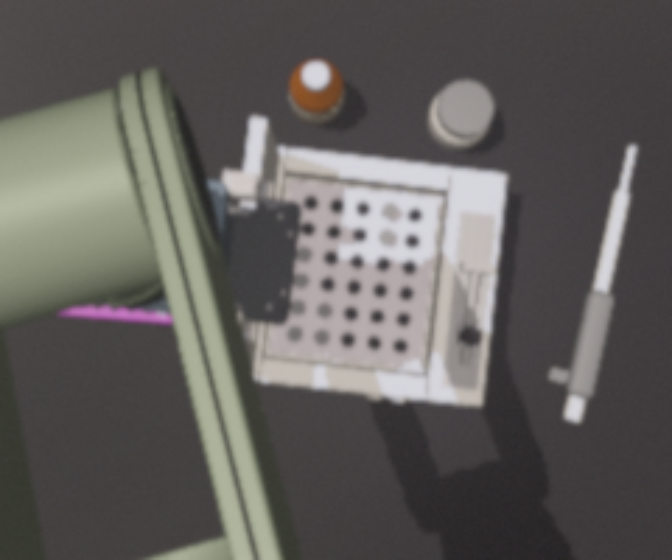

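The closed fingers are beside the lid's outer face (about (455,300) in the scene crop), and the body clears both the lid and the keeper. Next I'll start the slow arc.

Request:
servo_tool:
  plan:
    - [[0, -8, 0, 0, 0, 0, 0], [0, -16, 0, 0, 0, 0, 0], [0, -22, 0, 0, 0, 0, 0], [0, -28, 0, 0, 0, 0, 0], [0, -34, 0, 0, 0, 0, 0], [0, -40, 0, 0, 0, 0, 0], [0, -46, 0, 0, 0, 0, 0], [0, -52, 0, 0, 0, 0, 0], [0, -58, 1, 0, 0, 0, 0], [0, -64, 1, 0, 0, 0, 0]]

```text
time_s: 2.9
ee_pos: [593.2, 106.9, 223.7]
ee_rot: [180.0, 0.0, 171.9]
force: [1.2, 2.6, -0.3]
gripper_width: 0.3
```

```bash
cat >> h.py <<'E'
def lid(tag):
    s=state();print(s["time_s"],toI(s["ee_pos"]).round(1),s["force"].round(1),s["gripper_width"])
    f=grab_frame("scene")
    cv2.imwrite(f"pics/s{tag}.png",cv2.resize(f["color"][60:270,200:450,::-1],None,fx=2.6,fy=2.6))
    q=toI(cloud(f).reshape(-1,3))
    e=q[(q[:,0]>75)&(q[:,0]<92)&(q[:,1]<120)&(q[:,1]>-70)&(q[:,2]>97)&(q[:,2]<265)]
    if len(e)>5:
        t=e[np.argsort(-np.hypot(e[:,1]-95,e[:,2]-92))[:15]].mean(0);print("far edge",t.round(1),"theta~",np.arctan2(t[2]-92,95-t[1]))
    return f
E
python3 -c "
from h import *
lid('2')"
```

```text
2.9 [-10.2  86.2 223.7] [ 1.2  2.6 -0.3] 0.28232325118535123
far edge [ 84.4  68.1 243.8] theta~ 1.3952433599299723
```

View pics/s2.png

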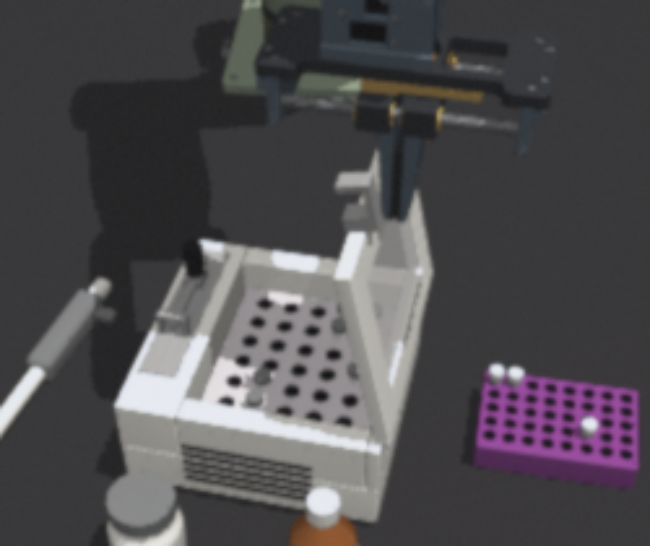

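The lid is moving with the tips, at about 77° with roughly 3 N. I'll continue along the arc to about 30°.

Request:
servo_tool:
  plan:
    - [[0, -7, 1, 0, 0, 0, 0], [0, -14, 3, 0, 0, 0, 0], [0, -20, 5, 0, 0, 0, 0], [0, -27, 8, 0, 0, 0, 0], [0, -33, 10, 0, 0, 0, 0], [0, -39, 14, 0, 0, 0, 0], [0, -46, 17, 0, 0, 0, 0], [0, -52, 21, 0, 0, 0, 0], [0, -57, 25, 0, 0, 0, 0], [0, -63, 29, 0, 0, 0, 0], [0, -68, 34, 0, 0, 0, 0], [0, -73, 39, 0, 0, 0, 0], [0, -78, 44, 0, 0, 0, 0], [0, -82, 49, 0, 0, 0, 0], [0, -86, 55, 0, 0, 0, 0]]

```text
time_s: 4.45
ee_pos: [581.0, 21.7, 168.5]
ee_rot: [-180.0, 0.0, 171.9]
force: [-0.1, -0.1, 1.6]
gripper_width: 0.6
```

```bash
python3 -c "
from h import *
lid('3')"
```

```text
4.45 [-10.3   0.2 168.5] [-0.1 -0.1  1.6] 0.5500949914839421
far edge [ 84.5 -31.8 180.1] theta~ 0.6075810734360969
```

View pics/s3.png

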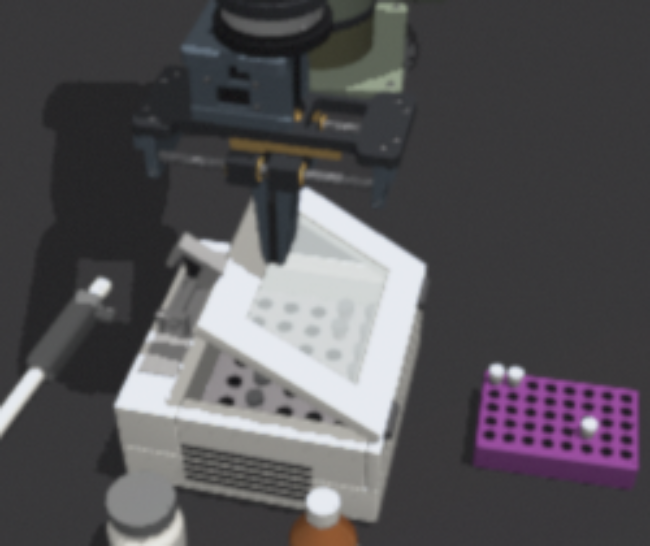

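Lid at about 30–35°, still tracking. I'll bring it down to shut, slower at the end.

Request:
servo_tool:
  plan:
    - [[0, -4, 6, 0, 0, 0, 0], [0, -7, 12, 0, 0, 0, 0], [0, -11, 18, 0, 0, 0, 0], [0, -14, 24, 0, 0, 0, 0], [0, -16, 31, 0, 0, 0, 0], [0, -18, 37, 0, 0, 0, 0], [0, -20, 43, 0, 0, 0, 0], [0, -21, 48, 0, 0, 0, 0], [0, -22, 52, 0, 0, 0, 0], [0, -23, 56, 0, 0, 0, 0], [0, -23, 59, 0, 0, 0, 0], [0, -24, 62, 0, 0, 0, 0], [0, -24, 64, 0, 0, 0, 0], [0, -24, 65, 0, 0, 0, 0], [0, -24, 66, 0, 0, 0, 0], [0, -24, 66, 0, 0, 0, 0]]

```text
time_s: 6.1
ee_pos: [577.7, -1.5, 104.2]
ee_rot: [180.0, 0.0, 171.9]
force: [-2.4, 0.6, 7.7]
gripper_width: 0.4
```

```bash
cat >> h.py <<'E'
def lidz(f):
    q=toI(cloud(f).reshape(-1,3))
    for y in(80,40,0,-30,-50):
        for x0,x1 in((75,93),(-93,-75)):
            e=q[(q[:,0]>x0)&(q[:,0]<x1)&(abs(q[:,1]-y)<5)&(q[:,2]>70)&(q[:,2]<140)]
            print(y,x0,len(e),np.median(e[:,2]).round(1) if len(e) else None,end=' | ')
    print()
E
python3 -c "
from h import *
f=lid('4');lidz(f)"
```

```text
6.1 [-10.3 -23.3 104.2] [-2.4  0.6  7.7] 0.3750755163342084
far edge [ 83.5 -56.9 104. ] theta~ 0.07856274299603742
80 75 53 103.8 | 80 -93 28 103.9 | 40 75 53 103.4 | 40 -93 15 104.3 | 0 75 48 104.0 | 0 -93 10 104.1 | -30 75 48 103.5 | -30 -93 0 None | -50 75 51 103.6 | -50 -93 0 None |
```

View pics/s4.png

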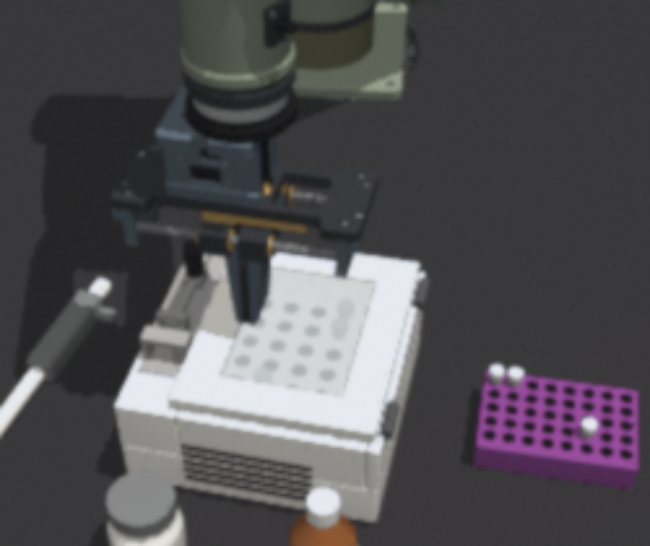

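The lid reads flat at 104 mm from hinge to free edge, with 7.7 N as it seated, so it is shut. Next I'll lift off, move behind the knob, and re-measure.

Request:
servo_tool:
  plan:
    - [[0, 0, -6, 0, 0, 0, 0], [0, 0, -20, 0, 0, 0, 0], [0, 0, -40, 0, 0, 0, 0], [0, 0, -56, 0, 0, 0, 0], [20, -12, -60, 0, 0, 0, 0], [45, -30, -60, 0, 0, 0, 0], [70, -46, -60, 0, 0, 0, 0], [85, -57, -60, 0, 0, 0, 0], [85, -57, -60, 0, 0, 0, 0], [85, -57, -60, 0, 0, 0, 0]]

```text
time_s: 7.15
ee_pos: [486.1, -46.1, 163.3]
ee_rot: [180.0, 0.1, 171.9]
force: [0.7, -0.1, 1.3]
gripper_width: 0.3
```

```bash
python3 - <<'E'
from h import *
f=lid('5');lidz(f)
t=grab_frame("top")
cv2.imwrite("pics/t5.png",cv2.resize(t["color"][120:270,250:410,::-1],None,fx=3.5,fy=3.5))
for g in(f,t):
    q=toI(cloud(g).reshape(-1,3))
    k=q[(abs(q[:,1]+80)<20)&(abs(q[:,0]+40)<20)&(q[:,2]>123)&(q[:,2]<142)]
    print("knob",len(k),k.mean(0).round(1) if len(k) else 0)
    r=q[(abs(q[:,2]-90)<5)&(abs(q[:,1])<115)&(abs(q[:,0])<115)]
    print("rim",np.percentile(r[:,:2],[.5,99.5],axis=0).round(1))
E
```

```text
7.15 [-94.8 -80.2 163.3] [ 0.7 -0.1  1.3] 0.2818763070704369
far edge [ 83.6 -57.  104. ] theta~ 0.07902037855934327
80 75 56 103.4 | 80 -93 28 104.5 | 40 75 53 103.9 | 40 -93 27 104.3 | 0 75 48 103.8 | 0 -93 25 103.9 | -30 75 52 103.3 | -30 -93 27 104.0 | -50 75 49 103.5 | -50 -93 25 104.4 | 
knob 57 [-39.6 -80.3 130.6]
rim [[ -98.  -100.9]
 [ 100.1  103.5]]
knob 40 [-41.9 -78.7 132.8]
rim [[-99.8 -99.2]
 [ 99.6 102.9]]
```

View pics/s5.png

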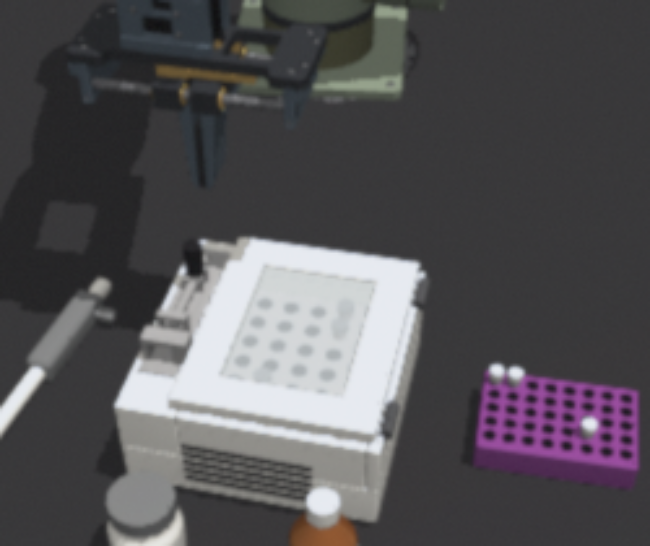

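View pics/t5.png

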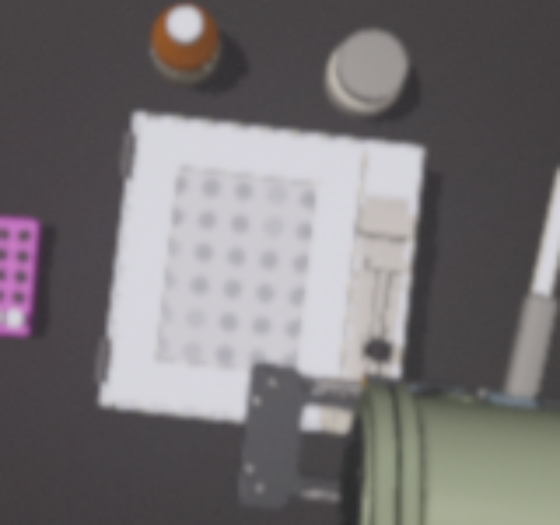

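The incubator hasn't moved and the knob stands at x −42. I'll descend behind it and push slowly.

Request:
servo_tool:
  plan:
    - [[0, 0, 20, 0, 0, 0, 0], [0, 0, 40, 0, 0, 0, 0], [0, 0, 53, 0, 0, 0, 0], [0, 0, 53, 0, 0, 0, 0], [-8, 0, 53, 0, 0, 0, 0], [-16, 0, 53, 0, 0, 0, 0], [-22, 0, 53, 0, 0, 0, 0], [-26, 0, 53, 0, 0, 0, 0], [-30, 0, 53, 0, 0, 0, 0], [-34, 0, 53, 0, 0, 0, 0], [-38, 0, 53, 0, 0, 0, 0], [-42, 0, 53, 0, 0, 0, 0], [-46, 0, 53, 0, 0, 0, 0], [-50, 0, 53, 0, 0, 0, 0], [-50, 0, 53, 0, 0, 0, 0]]

```text
time_s: 8.75
ee_pos: [535.9, -53.2, 109.9]
ee_rot: [180.0, 0.1, 171.9]
force: [-0.3, -1.2, -0.1]
gripper_width: 0.7
```

```bash
cat >> h.py <<'E'
def knob(f):
    q=toI(cloud(f).reshape(-1,3))
    k=q[(abs(q[:,1]+80)<12)&(q[:,0]>-52)&(q[:,0]<15)&(q[:,2]>118)&(q[:,2]<142)]
    c=f["color"].reshape(-1,3)[(abs(q[:,1]+80)<12)&(q[:,0]>-52)&(q[:,0]<15)&(q[:,2]>118)&(q[:,2]<142)]
    d=k[c.max(1)<40]
    print("knob",len(k),k[:,0].max().round(1) if len(k) else 0,"dark",len(d), d.mean(0).round(1) if len(d) else 0)
E
python3 -c "
from h import *
f=lid('6');lidz(f);knob(f)"
```

```text
8.75 [-44.5 -80.4 109.9] [-0.3 -1.2 -0.1] 0.6665637415549427
far edge [ 83.4 -57.2 104. ] theta~ 0.07847585608575611
80 75 63 103.4 | 80 -93 29 104.0 | 40 75 47 103.8 | 40 -93 26 104.1 | 0 75 50 103.8 | 0 -93 23 103.8 | -30 75 47 104.4 | -30 -93 25 104.1 | -50 75 50 104.2 | -50 -93 25 104.6 | 
knob 159 -9.5 dark 72 [-17.  -80.1 129.8]
```

View pics/s6.png

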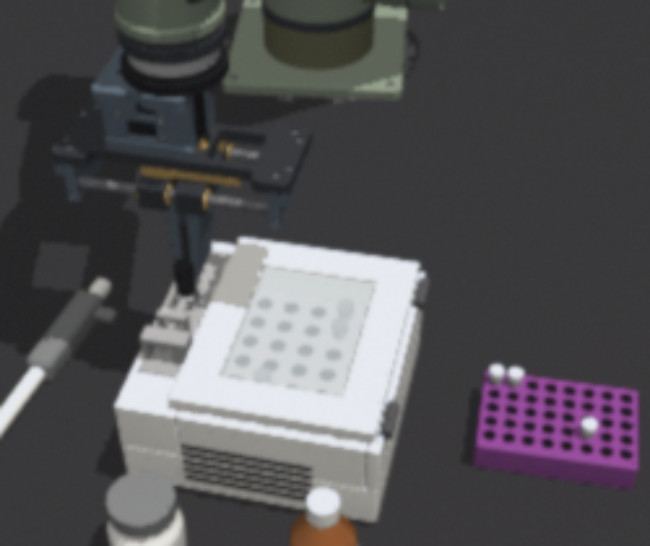

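The knob is moving (about 26 mm of travel) and the lid is still flat. I'll continue to near the end stop.

Request:
servo_tool:
  plan:
    - [[-4, 0, 0, 0, 0, 0, 0], [-8, 0, 0, 0, 0, 0, 0], [-12, 0, 0, 0, 0, 0, 0], [-15, 0, 0, 0, 0, 0, 0], [-17, 0, 0, 0, 0, 0, 0], [-18, 0, 0, 0, 0, 0, 0], [-19, 0, 0, 0, 0, 0, 0], [-19, 0, 0, 0, 0, 0, 0]]

```text
time_s: 9.6
ee_pos: [553.8, -55.7, 109.9]
ee_rot: [180.0, -0.0, 171.9]
force: [-1.3, 0.1, 0.3]
gripper_width: 0.6
```

```bash
python3 -c "
from h import *
f=lid('7');lidz(f);knob(f)"
```

```text
9.6 [-26.4 -80.3 109.9] [-1.3  0.1  0.3] 0.6378633373958011
far edge [ 83.1 -56.8 104.5] theta~ 0.08196871469879441
80 75 56 103.4 | 80 -93 30 104.3 | 40 75 46 103.7 | 40 -93 27 103.5 | 0 75 49 103.9 | 0 -93 29 104.3 | -30 75 48 103.8 | -30 -93 21 104.3 | -50 75 45 103.8 | -50 -93 28 103.9 | 
knob 169 8.4 dark 74 [  0.7 -79.9 129.5]
```

View pics/s7.png

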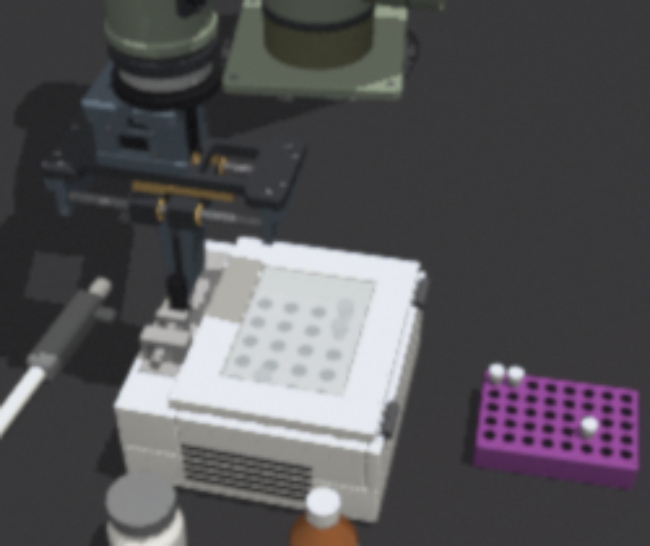

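The knob front is at x +8, so it is nearly home. I'll nudge it to feel for the end stop.

Request:
servo_tool:
  plan:
    - [[-0.5, 0, 0, 0, 0, 0, 0], [-1, 0, 0, 0, 0, 0, 0], [-1, 0, 0, 0, 0, 0, 0], [-1, 0, 0, 0, 0, 0, 0]]

```text
time_s: 10.05
ee_pos: [554.1, -55.7, 109.8]
ee_rot: [180.0, -0.1, 171.9]
force: [-4.4, 1.5, 1.1]
gripper_width: 0.6
```

Request:
servo_tool:
  plan:
    - [[-0.5, 0, 0, 0, 0, 0, 0], [-1, 0, 0, 0, 0, 0, 0], [-1, 0, 0, 0, 0, 0, 0], [-1, 0, 0, 0, 0, 0, 0]]

```text
time_s: 10.45
ee_pos: [554.2, -55.8, 109.8]
ee_rot: [180.0, -0.2, 171.9]
force: [-6.7, 2.0, 2.9]
gripper_width: 0.5
```

The tip moved only 0.1 mm for a 1 mm command and the force rose to 7 N, above the bolt's friction. That is the end stop. I'll back off, lift clear and check.

Request:
servo_tool:
  plan:
    - [[3, 0, 0, 0, 0, 0, 0], [10, 0, 0, 0, 0, 0, 0], [25, 0, 0, 0, 0, 0, 0], [45, 0, -5, 0, 0, 0, 0], [60, 0, -30, 0, 0, 0, 0], [75, 0, -65, 0, 0, 0, 0], [100, 0, -100, 0, 0, 0, 0], [130, 0, -130, 0, 0, 0, 0], [150, 0, -140, 0, 0, 0, 0], [150, 0, -140, 0, 0, 0, 0], [150, 0, -140, 0, 0, 0, 0]]

```text
time_s: 11.55
ee_pos: [408.0, -35.1, 250.2]
ee_rot: [180.0, 0.2, 171.9]
force: [-0.1, -0.1, -0.7]
gripper_width: 0.6
```

```bash
python3 - <<'E'
from h import *
f=lid('8');lidz(f);knob(f)
t=grab_frame("top");knob(t)
cv2.imwrite("pics/t8.png",cv2.resize(t["color"][100:270,190:430,::-1],None,fx=3,fy=3))
for g in(f,t):
    q=toI(cloud(g).reshape(-1,3))
    r=q[(abs(q[:,2]-90)<5)&(abs(q[:,1])<115)&(abs(q[:,0])<115)]
    print("rim",np.percentile(r[:,:2],[.5,99.5],axis=0).round(1))
E
```

```text
11.55 [-173.6  -80.4  250.2] [-0.1 -0.1 -0.7] 0.6169569014481773
far edge [ 84.1 -57.2 103.7] theta~ 0.07661321502642061
80 75 53 104.0 | 80 -93 30 104.0 | 40 75 48 103.7 | 40 -93 27 104.2 | 0 75 49 103.6 | 0 -93 27 104.4 | -30 75 51 103.7 | -30 -93 26 104.3 | -50 75 46 103.9 | -50 -93 29 103.7 | 
knob 76 8.7 dark 39 [  5.2 -79.2 126.9]
knob 43 6.8 dark 0 0
rim [[ -98.3 -100.9]
 [ 100.4  103. ]]
rim [[-99.7 -99.1]
 [ 99.6 100.3]]
```

View pics/s8.png

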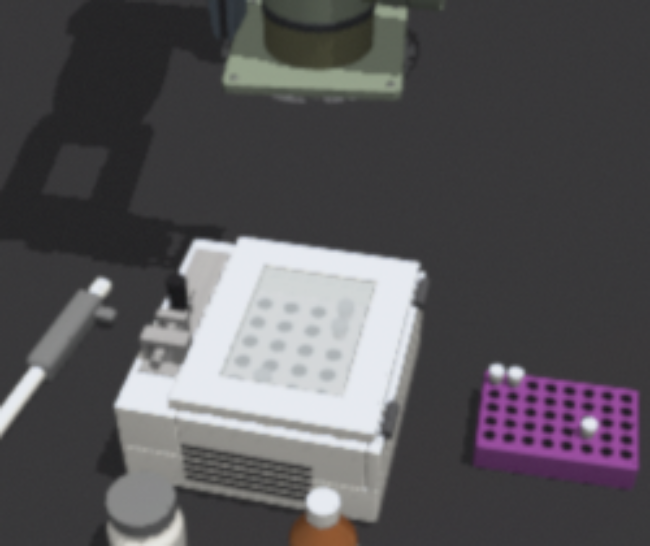

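View pics/t8.png

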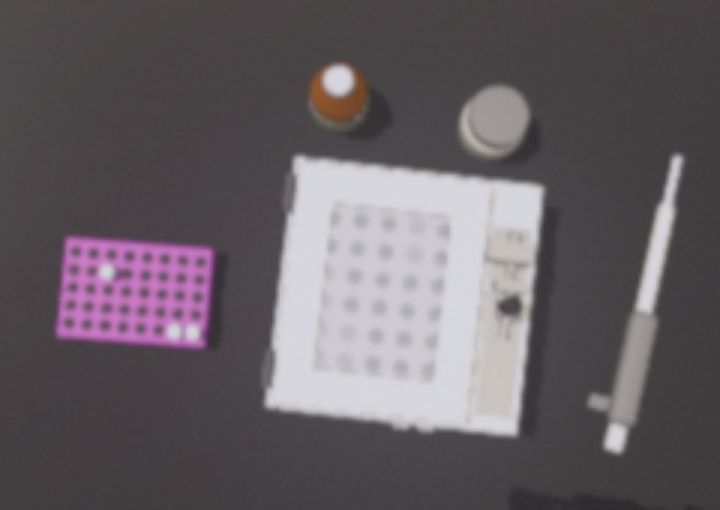

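```bash
python3 - <<'E'
from h import *
t=grab_frame("top");q=toI(cloud(t).reshape(-1,3))
k=q[(abs(q[:,1]+80)<15)&(abs(q[:,0])<20)&(q[:,2]>123)&(q[:,2]<142)];print(k.mean(0).round(1))
if k[:,0].mean()>-3: job_done();print("done")
E
```

```text
[ -0.2 -78.9 133.5]
the job is handed in; nothing more can be done
done
```

The lid is shut, the bolt is home and the hand is clear; I handed the job in at about 11.6 s of the 51 s allowed. The interface gives no verdict, so the results below are from my own camera and force checks.

- **Lid:** I pushed it down slowly with the closed fingertips at about 0.5 rad/s, and it seated with about 8 N. Its top reads 103.6 to 104.4 mm from hinge to free edge, against 104 mm when shut.
- **Bolt:** I pushed the knob until it met the end stop, where about 7 N gave no further movement. The top camera puts the knob centre at x −0.2 mm, which is about 44.8 mm of its 45 mm travel. The scene camera gave a rougher value (knob front edge at 8.7 mm) that fits the same position.
- **Incubator:** its rim reads within about 1 mm of where it started.
- **Rack, bottle, jar and pipette:** they look unmoved in the pictures, but I did not measure each one.
- **Hand:** it is clear, at about 250 mm height, with the force reading near zero.

One figure disagreed. My quick lid-angle estimate kept showing about 0.08 rad, because it measures the lid's outer face, which sits 12 mm above the hinge line. The flat height readings are the right measure.

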